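Snap the retaining clip onto the clamp's pivot pin

TASK

Take the blue-handled fork tool out of its cradle and, with its fork behind the loose clip, push the clip along the clamp's flat top onto the grooved pivot pin until it snaps home; then bed it by leaning on it with the fork at about 10 N for half a second, and never press on it with more than 18 N or touch it with the gripper. Then lay the tool back in its cradle and let go.

Things in the scene. Friction and masses are not known exactly. Their poses are not given: they have to be found in the camera images.
- board_clamp: the board clamp, fixed to the bench: dark base plate 160 x 84 mm, a board clamped at its far end. Its flat aluminium top, 35 mm above the bench, is the table the clip slides on: 60 mm wide, from 66 mm before the pin to 16 mm beyond. Nothing of the clamp reaches farther back. Origin: on the bench under the pin. x axis level, the direction to push the clip; z up.
- pin_axis (a point): point on the axis of the clamp's upright steel pivot pin, 39 mm above the bench = 4 mm above the clamp's flat top. x axis: level, from the loose clip to the pin = the direction to push; z up. The groove, 14 mm across, runs from the flat top up to 46.5 mm above the bench; over it is a 22 mm head, its top 54.5 mm above the bench.
- clip_bore (a point): centre of the bore, half-way up, of the dark steel split clip: 8 mm thick, 34 mm wide, 27 mm long, loose on the clamp's flat top before the pin, open mouth towards the pin. x axis out of the mouth. The flat back face is 17 mm behind this point (-x), the tips of its two sprung jaws 10 mm ahead. Home, this point lies on the pin's axis with 1 mm of play.
- clip: the same clip; origin under the bore. Pushed, it slides nearly freely till the jaws meet the pin (bore 13 mm before its axis), resists with up to 7 to 12 N, less towards the jaws' widest (bore 7 mm before the axis); a mm or two past that it leaps home by itself, away from the fork, resistance gone. Some 5 mm further the fork meets it again, now rigid on the pin: force climbs about 5 N per mm.
- tool_mid (a point): centre of the fork tool's straight blue square handle with black bands, 92 mm long, 14 wide, 16 high, 40 mm above the bench as it lies in the cradle. x axis along the handle to the fork, z up. Tool 160 g. Grip the handle at its middle, across the 14 mm width, from above. The fork blade (steel, 5 mm thick) sticks out of the front, flush with the underside.
- fork_tool: the same tool; origin 8 mm below the handle's centre, at its underside; blade's mid height 5.5 mm below the centre. The fork, 47 mm wide: a bridge whose flat front pushes the clip's back, and two prongs 15 mm ahead of it, 39 mm clear between, flaring out. How far the blade sticks out was set by hand, unmeasured: the bridge's front is 76 to 104 mm ahead of the handle's centre; it stays so in use.
- cradle_seat (a point): where the handle's centre lies when the tool is in its cradle, 40 mm above the bench; x axis along the notches, towards the fork as found; z up. Grey cradle, fixed: base 100 x 50 mm, 8 mm thick, two posts 68 mm apart (room for fingers) with notches open upward, floors 32 mm above the bench, 19 mm wide, flared lips up to 51 mm above the bench.
Things that resemble listed ones, but are neither listed nor needed, are in the scene too. There is more than one size of the board_clamp; the one meant has the size given above.

How it is judged:
By the outcome, as a careful person would: the job done as asked, in the order asked, and still so for the second after the job is handed in, with the robot touching nothing.
It also fails if it takes over 72 s, if anything falls off the work surface, if the arm or the gripper's body presses on something with over 40 N, if the wrist force passes 120 N, or if a joint passes its speed limit or range.

ROBOT

A 7-joint arm with a two-finger parallel gripper is mounted at the origin on a cart in front of the work surface, level with it; the furniture and walls round the work are solid. World frame = base frame: x ahead of the robot, y to its left, z up, the work surface at z = 0. Lengths are in m, angles in rad, forces in N, time in s.
With the tool pointing down it reaches from about 0.425 to 0.925 m from the base axis. Payload 6.8 kg.
Tool frame: the origin (TCP) lies at the very end of the fingers, on their centre line; the grasp point (between the pads) lies 19 mm behind it; z points along the fingers, y is the line along which they close (so a half turn about z gives the same grasp; the last joint's range is limited). The gripper opens to 85 mm and grips with 20 to 120 N. Pads are 22 mm wide; open, the fingers measure 114 mm over their backs; the gripper's body (76 mm by 85 mm) begins 54 mm behind the grasp point. The pads swing forward as they close: fully open they stand 13 mm farther back than shut.
Start: joints at [-1.268, 0.477, 0.022, 1.555, -0.011, 1.109, -0.083], TCP at [0.27, 0.619, 0.231] pointing down, gripper open.
Joint ranges: [-2.96, 2.96], [-0.34, 2.1], [-1.41, 1.46], [0.24, 2.44], [-1.37, 4.51], [0.17, 1.92], [-2.96, 2.96]. Speed limits (rad/s): [2.39, 2.39, 3.14, 3.14, 3.14, 3.14, 3.14].

INTERFACE

Orientations are given as a unit quaternion [w, x, y, z].
In Python, from station import bot gives the robot as it stands.
- The arm moves only by the tool jog_arm, never from a script. Its argument "motion" is a list of rows, each a list of 7 numbers: the turn, a rotation vector about the tool's x, y, z in rad, then the shift along the tool's x, y, z in mm, then the finger opening in mm, from 0 to 85.4. A call has 1 to 10 rows; each row is the pose to reach, as a shift and turn from the pose commanded when the call began, along the tool's axes at that moment; what a row does not reach only later rows make up. A row lasts 1/8 s, in which the tool goes at most 62.5 mm and 10.7 degrees, less where a joint would pass 70% of its speed; a pose out of reach is approached as far as the arm can. A call with a gripper value outside its range is refused whole. The fingers move at their own pace and stop on an object; "grip_force" is the grip in N (left out, the last holds). Time passes only in rows, so rows that repeat a pose let the fingers close. It gives the time, the measured TCP pose, the force, the opening and the grip force at its end, in the units of the state.
- bot.get_obs(): the state, without advancing time (a new reading comes with each control period).
- bot.read_camera(name): name is "side" or "top" or "wrist"; returns a dict with "pixels" (384x512x3 uint8, red, green, blue), "camera_matrix" (3x3 intrinsics, pixels), "T" (4x4, takes a point from camera to world coordinates); the wrist camera has in their place "tool_from_camera" (4x4, takes a point from camera to tool coordinates, whose origin is the TCP and whose axes are the flange's). Camera axes: x right, y down, z forward; pixel columns grow to the right and rows downward; lengths in m; the calibration is good to about 2 mm. A picture is of the moment at which its call begins: read the wrist's pose just before it. There is no depth.
- bot.hand_in(): hands the job in; it is judged then, once.
Trained networks look in a picture, given as the dict that the camera call returned (one of the last four; its "shot" number tells which), for a name from the list of things; names that differ only in an ending like _2 or _b are one class to them, and where a whole thing is asked for, a point or a joint stands for the part that bears it (a point fixed in the world has none). Each returns a list of dicts, best first, with "score" (0 to 1); they miss things now and then, are a little off and sometimes report something else, mostly with a low value. They report only what shows in the picture. A call takes as long as a camera call. They do not tell look-alikes from the thing itself.
- bot.spot_in(thing, picture): "xy" ([column, row] in pixels, amid what is visible of it).
- bot.tip_of(thing, picture): "xy" ([column, row] in pixels: a listed point, or the origin of a listed thing).
The state is a dict: "t": time; "q": joint angles; "joint_vel": joint speeds; "joint_torque": joint torques, N m; "eef_pos": TCP position; "tool_rot": TCP orientation; "contact_force": force on the tool from outside, world axes, zero at the start; "torque": the same for the moment, N m; "gripper_width": opening from 0.0 (shut) to 1.0 (fully open); "grasp_force": force on a finger pad.
Only numpy, scipy, OpenCV 4.12 (cv2) and the standard library are available. Lean on these libraries where they do the work, as an engineer would, in place of code of your own. Each camera call takes 0.05 s, during which the arm holds its last target. There are 200 camera calls.

## Working session

There is one attempt and no reset: what is moved stays moved. The work goes in short steps, Python scripts to look and compute and a tool call to move; the robot and the scene stay as the last step left them, time stands still between calls to the robot, and variables do not carry over. Pictures are saved under pics/ and viewed, at most 10 in all, crops included, and the job is handed in when it is done.

Besides the shell and the picture viewer there is one more tool, called as name(argument=value, ...) on one line, values as JSON. jog_arm: Moves the arm, as the interface text tells. Its arguments: {"type":"object","properties":{"motion":{"type":"array"},"grip_force":{"type":"number"}},"required":["motion"]}

```bash
mkdir -p pics
cat > h.py <<'E'
import numpy as np, cv2
from station import bot
from scipy.spatial.transform import Rotation as R
def ray(p,xy,T=None):
    T=np.array(p["T"]) if T is None else T; K=np.array(p["camera_matrix"])
    d=T[:3,:3]@np.linalg.inv(K)@np.array([xy[0],xy[1],1.]); return T[:3,3],d
def atz(p,xy,z,T=None):
    o,d=ray(p,xy,T); return o+d*(z-o[2])/d[2]
def proj(p,X,T=None):
    T=np.array(p["T"]) if T is None else T; K=np.array(p["camera_matrix"])
    c=np.linalg.inv(T)@np.append(X,1); u=K@c[:3]; return u[:2]/u[2]
def rot(o): q=o["tool_rot"]; return R.from_quat([q[1],q[2],q[3],q[0]])
def wristT(o,p):
    T=np.eye(4);T[:3,:3]=rot(o).as_matrix();T[:3,3]=o["eef_pos"];return T@np.array(p["tool_from_camera"])
def save(p,n,f=1.5): cv2.imwrite("pics/"+n,cv2.resize(p["pixels"][:,:,::-1],None,fx=f,fy=f,interpolation=cv2.INTER_CUBIC))
Z=dict(board_clamp=0,pin_axis=.039,clip_bore=.039,clip=.035,tool_mid=.04,fork_tool=.032,cradle_seat=.04)
E
python3 - <<'E'
from h import *
o=bot.get_obs(); print(o)
for n in("top","side"):
    p=bot.read_camera(n); save(p,n+"0.png"); print(n,np.round(p["T"],3).tolist())
    for k,z in Z.items():
        for r in bot.tip_of(k,p)[:4]: print(k,np.round(r["xy"],1),round(r["score"],2),np.round(atz(p,r["xy"],z),4))
E
```

```text
{'t': 0.0, 'q': array([-1.26810192,  0.47780688,  0.02236808,  1.55644636, -0.01144238,
        1.10931141, -0.08310853]), 'joint_vel': array([ 0.00073843, -0.00133068,  0.00039481,  0.00119627,  0.0003675 ,
        0.0004739 ,  0.00015615]), 'joint_torque': array([-4.84941829e-04, -5.96458697e+01,  1.60771586e+00, -2.81191331e+01,
        1.25252543e-02,  9.55591531e-03, -8.99800256e-06]), 'eef_pos': array([0.26936198, 0.61828002, 0.2303239 ]), 'tool_rot': array([-8.81397243e-05,  2.03949265e-01,  9.78981025e-01, -9.17808459e-04]), 'contact_force': array([ 0.32532258, -0.41213878,  0.47345646]), 'torque': array([ 0.03299643, -0.02130215,  0.00253947]), 'grasp_force': 0.0, 'gripper_width': 1.001294809362577}
top [[-0.009, -0.984, 0.177, 0.315], [-1.0, 0.009, 0.002, 0.068], [-0.004, -0.177, -0.984, 1.335], [0.0, 0.0, 0.0, 1.0]]
board_clamp [138.7 160.5] 0.59 [0.6546 0.3955 0.    ]
board_clamp [198.4 181.6] 0.55 [0.5907 0.2223 0.    ]
board_clamp [346.5 219.5] 0.45 [ 0.4776 -0.1966  0.    ]
pin_axis [135.8 161.3] 0.95 [0.6424 0.394  0.039 ]
pin_axis [342.5 221.1] 0.71 [ 0.4686 -0.1778 
[... 379 characters left out ...]
le_seat [348.  222.9] 0.73 [ 0.4634 -0.1924  0.04  ]
side [[0.993, -0.054, 0.103, 0.412], [-0.115, -0.58, 0.807, -0.917], [0.017, -0.813, -0.582, 0.794], [0.0, 0.0, 0.0, 1.0]]
board_clamp [261.2 190.6] 0.9 [0.5794 0.247  0.    ]
board_clamp [276.8 166.1] 0.54 [0.6623 0.4123 0.    ]
pin_axis [271.3 160.7] 0.92 [0.6354 0.389  0.039 ]
pin_axis [262.7 183.4] 0.87 [0.5821 0.2339 0.039 ]
clip_bore [250.9 183.9] 0.52 [0.5406 0.2344 0.039 ]
clip [253.1 181.7] 0.5 [0.5506 0.254  0.035 ]
tool_mid [241.  269.1] 0.55 [ 0.4713 -0.1735  0.04  ]
fork_tool [242.3 269.8] 0.62 [ 0.4751 -0.1685  0.032 ]
fork_tool [262.2 182.4] 0.17 [0.5827 0.2512 0.032 ]
cradle_seat [235.8 269.4] 0.58 [ 0.4576 -0.1733  0.04  ]
```

View pics/top0.png

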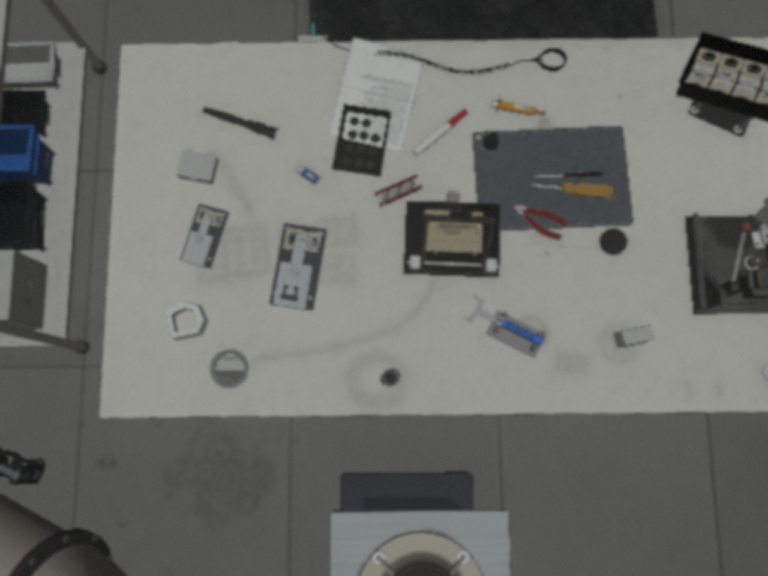

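View pics/side0.png

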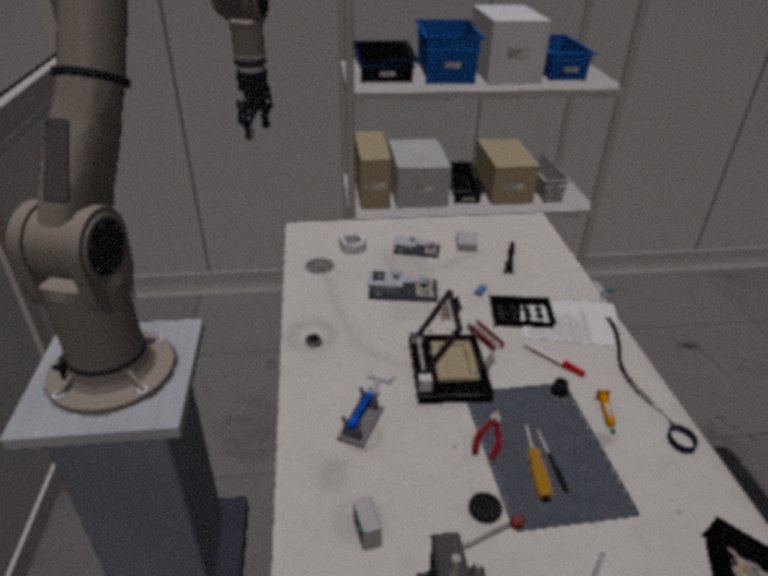

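The top view shows two clamps; the larger is at (298,266) in the 1.5x picture, with the clip near (291,292). The tool is in its cradle at (517,332), with the fork to the upper left. A black frame with a raised arm at (450,240) must be avoided. Next I'll bring the wrist camera over the clamp.

```bash
cat >> h.py <<'E'
def goto(pos,yyaw,o=None):
    """row (rotvec rad, shift mm) to TCP pos, pointing down, tool y at world yaw yyaw deg"""
    o=o or bot.get_obs(); Rc=rot(o)
    a=np.radians(yyaw); y=np.array([np.cos(a),np.sin(a),0]); z=np.array([0,0,-1.]); x=np.cross(y,z)
    Rt=R.from_matrix(np.c_[x,y,z]); rv=(Rc.inv()*Rt).as_rotvec()
    return np.round(rv,4).tolist(), np.round(Rc.inv().apply(np.array(pos)-o["eef_pos"])*1000,1).tolist()
def wl(names=Z,n=None):
    o=bot.get_obs(); p=bot.read_camera("wrist"); T=wristT(o,p)
    if n: save(p,n)
    for k in names:
        for r in bot.tip_of(k,p)[:3]: print(k,np.round(r["xy"],1),round(r["score"],2),np.round(atz(p,r["xy"],Z[k],T),4))
    return o,p,T
E
python3 - <<'E'
from h import *
o,p,T=wl([]); print(np.round(p["tool_from_camera"],3).tolist(),np.round(p["camera_matrix"]).tolist())
print(np.round(atz(p,[256,192],0.04,T),3))
print(goto([.53,.24,.28],24)); print(goto([.44,-.17,.28],-28))
E
```

```text
[[-0.0, -0.946, -0.324, 0.083], [1.0, 0.0, -0.001, -0.001], [0.001, -0.324, 0.946, -0.144], [0.0, 0.0, 0.0, 1.0]] [[292.0, 0.0, 259.0], [0.0, 292.0, 188.0], [0.0, 0.0, 1.0]]
[0.302 0.6   0.04 ]
([0.0001, -0.0001, 0.741], [-390.1, -243.3, -48.7])
([0.0, -0.0001, 1.6486], [-471.3, -655.1, -48.7])
```

jog_arm(motion=[[0,0,0.74,-365,-245,-48,85],[0,0,0.74,-365,-245,-48,85],[0,0,0.74,-365,-245,-48,85],[0,0,0.74,-365,-245,-48,85],[0,0,0.74,-365,-245,-48,85],[0,0,0.74,-365,-245,-48,85],[0,0,0.74,-365,-245,-48,85],[0,0,0.74,-365,-245,-48,85],[0,0,0.74,-365,-245,-48,85],[0,0,0.74,-365,-245,-48,85]])

```text
t: 2.1
eef_pos: [0.5052, 0.2504, 0.279]
tool_rot: [-0.0, 0.543, 0.84, -0.0]
contact_force: [-0.6, 0.4, -0.4]
gripper_width: 0.996
grasp_force: 0.0
```

Run:
```python
from h import *
o,p,T=wl(["board_clamp","pin_axis","clip_bore","clip"],"w1.png"); print(o["t"],o["eef_pos"])
print(goto([.45,-.19,.26],-28))
```

```text
board_clamp [404.9  92.1] 0.85 [0.6561 0.403  0.    ]
board_clamp [303.9 181.9] 0.77 [0.5887 0.2307 0.    ]
pin_axis [303.4 194.9] 0.67 [0.586  0.2222 0.039 ]
pin_axis [413.5  87.3] 0.59 [0.6457 0.4051 0.039 ]
clip_bore [284.1 179.3] 0.82 [0.5514 0.2316 0.039 ]
clip [284.6 176.3] 0.63 [0.551  0.2348 0.035 ]
2.1 [0.50524115 0.2503915  0.27898154]
([-0.0003, 0.0001, 0.9103], [-378.0, -230.7, 19.2])
```

View pics/w1.png

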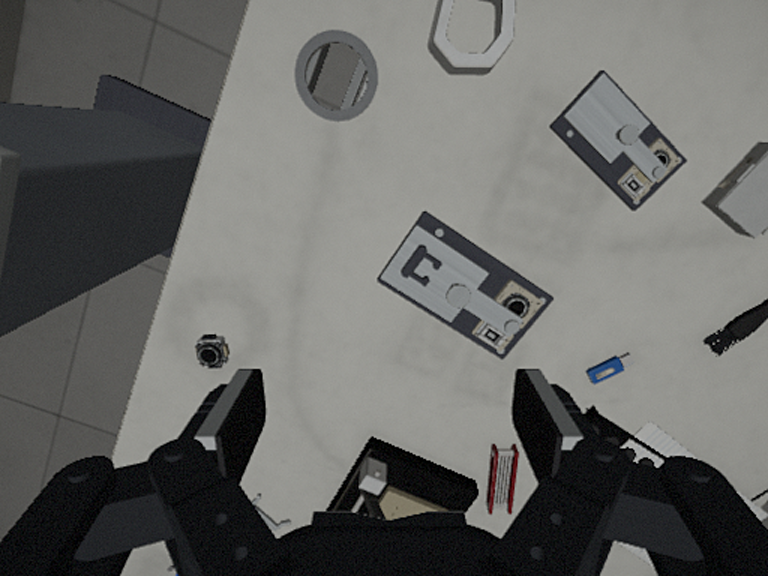

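The larger clamp is clear in view: pin head at (460,295) and clip at (420,264), open towards the pin. I'll get closer for an accurate pose.

Run:
```python
from h import *
print(goto([.57,.23,.15],24.3))
```

```text
([-0.0003, -0.0001, -0.0025], [-43.9, 50.6, 129.1])
```

jog_arm(motion=[[0,0,0,-44,50,130,85],[0,0,0,-44,50,130,85],[0,0,0,-44,50,130,85],[0,0,0,-44,50,130,85],[0,0,0,-44,50,130,85]])

```text
t: 2.98
eef_pos: [0.5704, 0.2299, 0.1513]
tool_rot: [0.0, 0.544, 0.839, 0.001]
contact_force: [0.6, 0.9, 0.3]
gripper_width: 0.995
grasp_force: 0.0
```

Run:
```python
from h import *
o,p,T=wl(["board_clamp","pin_axis","clip_bore","clip"],"w2.png"); print(o["t"],o["eef_pos"])
np.savez("w2.npz",px=p["pixels"],K=p["camera_matrix"],T=T)
print(goto([.45,-.19,.28],-28))
```

```text
board_clamp [274.5 183.4] 0.96 [0.5913 0.2248 0.    ]
pin_axis [438.7  30.9] 0.91 [0.6482 0.4015 0.039 ]
pin_axis [271.  195.7] 0.62 [0.5862 0.2231 0.039 ]
clip_bore [239.4 171.7] 0.95 [0.5502 0.2325 0.039 ]
clip [239.5 171.3] 0.58 [0.5504 0.2317 0.035 ]
2.975 [0.57037496 0.2299066  0.15130112]
([0.0016, -0.0015, 0.9094], [-333.7, -280.7, -130.1])
```

View pics/w2.png

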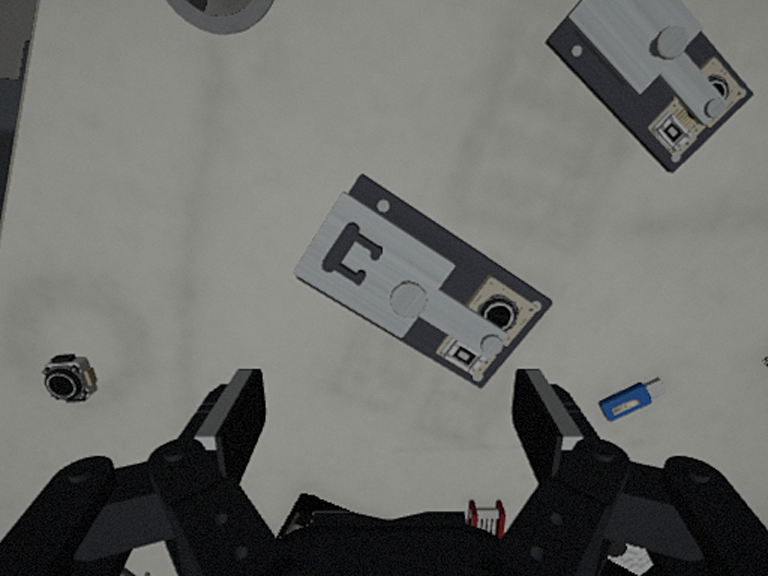

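The clip's dark outline is at about (350,253) and the head's disc at (408,299). The base plate runs down to the right. I'll rectify the view and measure these.

Run:
```python
from h import *
d=np.load("w2.npz"); px,K,T=d["px"],d["K"],d["T"]; p=dict(camera_matrix=K)
def rect(z,x0=.48,y0=.16,n=150,s=5): # s px/mm ; img col = x mm, row = y mm
    W=np.float32([[x0,y0],[x0+n/1e3,y0],[x0+n/1e3,y0+n/1e3],[x0,y0+n/1e3]])
    src=np.float32([proj(p,[a,b,z],T) for a,b in W]); dst=np.float32([[0,0],[n*s,0],[n*s,n*s],[0,n*s]])
    return cv2.warpPerspective(px,cv2.getPerspectiveTransform(src,dst),(n*s,n*s),flags=cv2.INTER_CUBIC)
tow=lambda c:np.array([.48,.16])+np.array(c)/5e3
g=cv2.cvtColor(rect(.043),cv2.COLOR_RGB2GRAY); m=(cv2.GaussianBlur(g,(7,7),0)<85).astype(np.uint8)
n,l,st,c=cv2.connectedComponentsWithStats(m)
for i in range(1,n):
    if st[i,4]>2000:
        cn=max(cv2.findContours((l==i).astype(np.uint8),0,2)[0],key=cv2.contourArea); r=cv2.minAreaRect(cn)
        print(st[i,4]/25,tow(c[i]),"rect",tow(r[0]),np.array(r[1])/5,r[2])
g=cv2.cvtColor(rect(.0545),cv2.COLOR_RGB2GRAY); b=cv2.GaussianBlur(g,(5,5),0)
for r in (cv2.HoughCircles(b,cv2.HOUGH_GRADIENT,1,80,param1=60,param2=18,minRadius=48,maxRadius=62) if True else [])[0][:5]: print("circ",tow(r[:2]),r[2]/5)
g=cv2.cvtColor(rect(.035),cv2.COLOR_RGB2GRAY); cv2.imwrite("pics/r35.png",g[100:700,:])
for s in cv2.createLineSegmentDetector().detect(cv2.GaussianBlur(g,(5,5),0))[0][:,0]:
    L=np.hypot(s[2]-s[0],s[3]-s[1])/5
    if L>25: print("seg",tow(s[:2]),tow(s[2:]),round(L,1),round(np.degrees(np.arctan2(s[3]-s[1],s[2]-s[0])),1))
```

```text
636.72 [0.60013228 0.20090401] rect [0.57641973 0.20709162] [ 20.19195557 111.159729  ] 81.02737426757812
543.2 [0.54337673 0.23361969] rect [0.54586651 0.233311  ] [34.68737793 26.98460999] 79.95065307617188
1778.52 [0.587611   0.25970602] rect [0.57864667 0.25567729] [ 32.89569702 100.97959595] 80.44570922851562Traceback (most recent call last):
  File "<stdin>", line 15, in <module>
TypeError: 'NoneType' object is not subscriptable
```

Run:
```python
from h import *
d=np.load("w2.npz"); px,K,T=d["px"],d["K"],d["T"]; p=dict(camera_matrix=K)
def rect(z,x0=.48,y0=.16,n=150,s=5):
    W=np.float32([[x0,y0],[x0+n/1e3,y0],[x0+n/1e3,y0+n/1e3],[x0,y0+n/1e3]])
    src=np.float32([proj(p,[a,b,z],T) for a,b in W]); dst=np.float32([[0,0],[n*s,0],[n*s,n*s],[0,n*s]])
    return cv2.warpPerspective(px,cv2.getPerspectiveTransform(src,dst),(n*s,n*s),flags=cv2.INTER_CUBIC)
tow=lambda c:np.array([.48,.16])+np.array(c)/5e3
g=cv2.cvtColor(rect(.0545),cv2.COLOR_RGB2GRAY)
print("head guess",tow([0,0]),atz(p,[272,199.3],.0545,T))
for q in (16,12,8,6):
    r=cv2.HoughCircles(cv2.GaussianBlur(g,(9,9),0),cv2.HOUGH_GRADIENT,1,60,param1=25,param2=q,minRadius=48,maxRadius=62)
    if r is not None: print(q,[(np.round(tow(c[:2]),4),c[2]/5) for c in r[0][:4]])
cv2.imwrite("pics/r54.png",cv2.convertScaleAbs(g[100:600],alpha=1.5))
g=cv2.cvtColor(rect(.035),cv2.COLOR_RGB2GRAY)
for s in cv2.createLineSegmentDetector().detect(cv2.GaussianBlur(g,(9,9),0))[0][:,0]:
    L=np.hypot(s[2]-s[0],s[3]-s[1])/5
    if L>25: print("seg",np.round(tow(s[:2]),4),np.round(tow(s[2:]),4),round(L,1),round(np.degrees(np.arctan2(s[3]-s[1],s[2]-s[0])),1))
```

```text
head guess [0.48 0.16] [0.58546255 0.22533171 0.0545    ]
16 [(array([0.5855, 0.2243]), np.float32(10.74))]
12 [(array([0.5853, 0.2251]), np.float32(11.4)), (array([0.5463, 0.2387]), np.float32(11.36))]
8 [(array([0.5853, 0.2251]), np.float32(11.4)), (array([0.5839, 0.2125]), np.float32(10.440001)), (array([0.5441, 0.2365]), np.float32(12.059999)), (array([0.6251, 0.2035]), np.float32(9.84))]
6 [(array([0.5853, 0.2251]), np.float32(11.4)), (array([0.5839, 0.2125]), np.float32(10.440001)), (array([0.6279, 0.2099]), np.float32(11.6)), (array([0.5967, 0.2081]), np.float32(9.719999))]
seg [0.6298 0.2629] [0.5325 0.2788] 98.5 170.7
seg [0.5192 0.203 ] [0.6298 0.1851] 112.0 -9.2
seg [0.596  0.1924] [0.5191 0.205 ] 77.9 170.7
seg [0.5355 0.2494] [0.5299 0.2198] 30.1 -100.7
seg [0.5265 0.2646] [0.6072 0.2513] 81.7 -9.3
seg [0.604  0.2328] [0.6298 0.2281] 26.2 -10.3
```

View pics/r54.png

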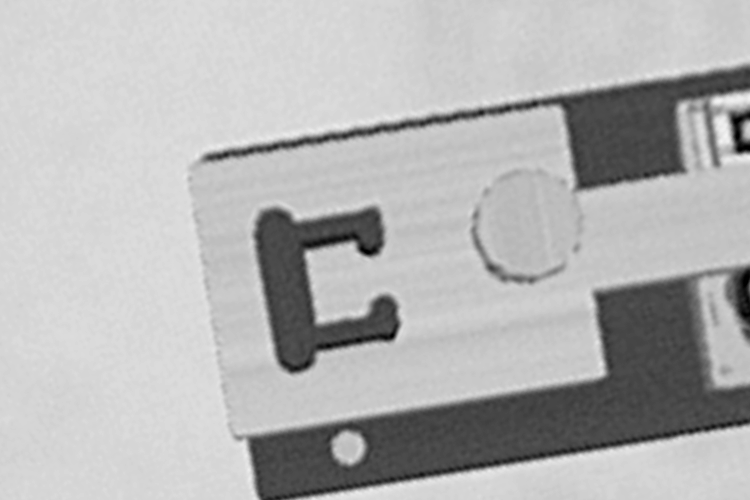

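jog_arm(motion=[[0,0,0,0,0,-60,85],[0,0,0.17,-50,-40,-130,85],[0,0,0.91,-330,-280,-130,85],[0,0,0.91,-330,-280,-130,85],[0,0,0.91,-330,-280,-130,85],[0,0,0.91,-330,-280,-130,85],[0,0,0.91,-330,-280,-130,85],[0,0,0.91,-330,-280,-130,85],[0,0,0.91,-330,-280,-130,85],[0,0,0.91,-330,-280,-130,85]])

```text
t: 4.47
eef_pos: [0.4484, -0.188, 0.2799]
tool_rot: [0.0, 0.858, 0.513, 0.001]
contact_force: [0.4, -0.3, 0.1]
gripper_width: 0.994
grasp_force: 0.0
```

Clamp axis yaw is −9.25° and the pin is at (0.5853, 0.2247). The clip bore is at about (0.5495, 0.2326), yaw −10°, so it sits about 2 mm left of the centre line. Now the tool.

Run:
```python
from h import *
o,p,T=wl(["tool_mid","fork_tool","cradle_seat"],"w3.png"); print(o["t"],o["eef_pos"])
np.savez("w3.npz",px=p["pixels"],K=p["camera_matrix"],T=T)
hsv=cv2.cvtColor(p["pixels"],cv2.COLOR_RGB2HSV); m=cv2.inRange(hsv,(105,110,40),(130,255,255))
m=cv2.morphologyEx(m,cv2.MORPH_CLOSE,np.ones((9,9)))
n,l,st,c=cv2.connectedComponentsWithStats(m)
for i in range(1,n):
    if st[i,4]>150:
        r=cv2.minAreaRect(np.argwhere(l==i)[:,::-1].astype(np.float32)); b=cv2.boxPoints(r)
        print(r); print(np.round([atz(p,q,.048,T)[:2] for q in b],4).tolist())
print(goto([.468,-.188,.15],-28))
```

```text
tool_mid [271.8 145.9] 0.79 [ 0.4695 -0.1873  0.04  ]
fork_tool [273.4 143.1] 0.78 [ 0.4727 -0.1865  0.032 ]
fork_tool [273.9 143.3] 0.42 [ 0.4732 -0.187   0.032 ]
cradle_seat [274.8 145.5] 0.81 [ 0.4732 -0.1887  0.04  ]
4.475 [ 0.44835894 -0.1879754   0.27987404]
((273.0, 149.0), (60.0, 10.0), 90.0)
[[0.4814, -0.1533], [0.4924, -0.1593], [0.4566, -0.2296], [0.4447, -0.2232]]
([-0.0003, -0.0003, 0.0013], [6.2, 17.8, 129.2])
```

View pics/w3.png

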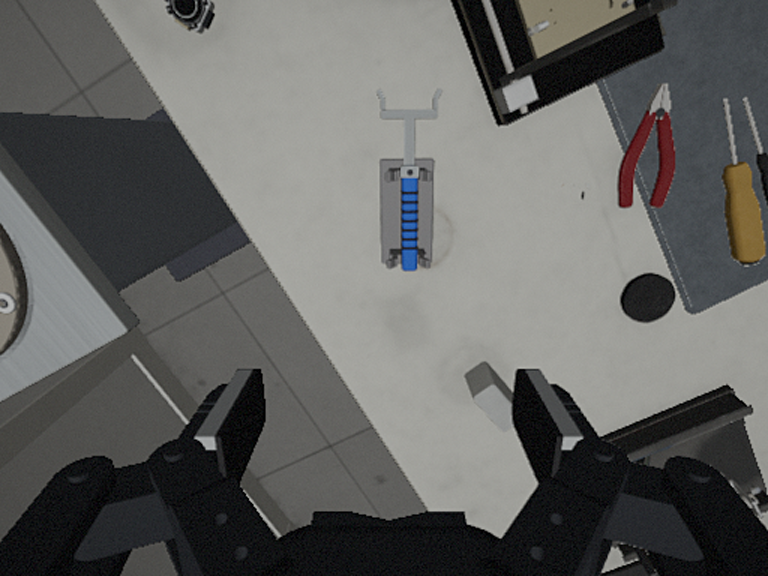

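The tool lies in its cradle with the handle upright in the picture, rows 165–270 at column 409. The bridge's front is near row 109. I'll move closer.

jog_arm(motion=[[0,0,0,6,18,60,85],[0,0,0,6,18,130,85],[0,0,0,6,18,130,85],[0,0,0,6,18,130,85]])

```text
t: 5.18
eef_pos: [0.4681, -0.1898, 0.1502]
tool_rot: [0.0, 0.857, 0.515, -0.0]
contact_force: [-0.1, 0.8, -0.1]
gripper_width: 0.996
grasp_force: 0.0
```

Run:
```python
from h import *
o,p,T=wl(["tool_mid","cradle_seat"]); print(o["t"],o["eef_pos"],np.degrees(rot(o).as_matrix()[:2,1]@[1,0]))
yv=rot(o).as_matrix()[:,1]; print("yyaw",np.degrees(np.arctan2(yv[1],yv[0])))
px=p["pixels"]; x0,y0,n,s=.43,-.25,200,4
def rect(z):
    W=np.float32([[x0,y0],[x0+.15,y0],[x0+.15,y0+.2],[x0,y0+.2]])
    src=np.float32([proj(p,[a,b,z],T) for a,b in W]); dst=np.float32([[0,0],[600,0],[600,800],[0,800]])
    return cv2.warpPerspective(px,cv2.getPerspectiveTransform(src,dst),(600,800),flags=cv2.INTER_CUBIC)
tow=lambda c:np.array([x0,y0])+np.array(c)/4e3
h=rect(.048); m=cv2.inRange(cv2.cvtColor(h,cv2.COLOR_RGB2HSV),(105,110,40),(130,255,255)); m=cv2.morphologyEx(m,cv2.MORPH_CLOSE,np.ones((25,25)))
cn=max(cv2.findContours(m,0,2)[0],key=cv2.contourArea); r=cv2.minAreaRect(cn); print("blue",tow(r[0]),np.array(r[1])/4,r[2],np.round([tow(q) for q in cv2.boxPoints(r)],4).tolist())
# along-axis rectification, plane .037 (blade top): rows along handle
def strip(z,c,yaw):
    a=np.radians(yaw); u=np.array([np.cos(a),np.sin(a)]); v=np.array([-u[1],u[0]])  # col: lateral right(-v), row 0 = +130mm
    W=[c+u*l-v*w for l,w in((.13,-.045),(.13,.045),(-.06,.045),(-.06,-.045))]
    src=np.float32([proj(p,[*q,z],T) for q in W]); return cv2.warpPerspective(px,cv2.getPerspectiveTransform(src,np.float32([[0,0],[270,0],[270,570],[0,570]])),(270,570),flags=cv2.INTER_CUBIC)
c=np.array([.4693,-.1885])
cv2.imwrite("pics/strip.png",np.hstack([strip(.037,c,62.5),strip(.048,c,62.5)])[:,:,::-1])
```

```text
tool_mid [256.5 178.8] 0.56 [ 0.4694 -0.1851  0.04  ]
cradle_seat [261.5 180.3] 0.88 [ 0.4727 -0.1885  0.04  ]
5.175 [ 0.46811212 -0.18981265  0.15021096] 50.5693307908762
yyaw -28.042228848633364
blue [ 0.46867033 -0.1916261 ] [81.24106598 14.42653179] 62.049034118652344 [[0.4433, -0.2241], [0.456, -0.2309], [0.4941, -0.1591], [0.4813, -0.1524]]
```

View pics/strip.png

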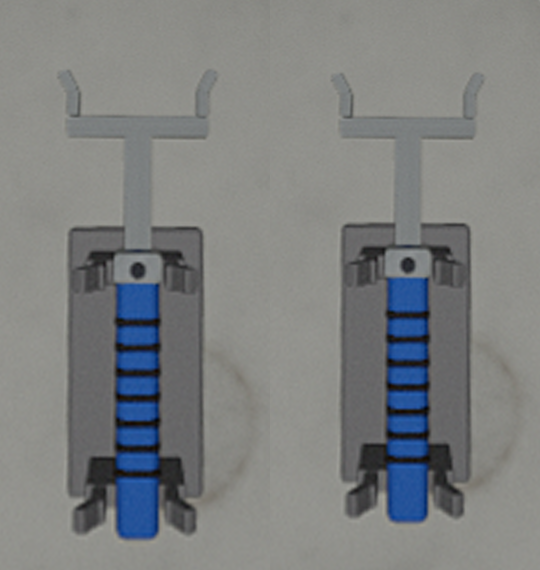

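Handle centre measures (0.4709, −0.1876), yaw 62°, and the bridge's front is about 90 mm ahead of it. Next is the descent.

Run:
```python
from h import *
print(goto([.4709,-.1876,.022],-28))
```

```text
([0.0038, -0.0018, -0.001], [3.0, -0.2, 129.6])
```

Run:
```python
from h import *
for i in range(4):
    o=bot.get_obs(); print(o["t"],o["eef_pos"],o["tool_rot"],np.round(o["joint_vel"],3)); print(goto([.4709,-.1876,.022],-28,o)); bot.read_camera("wrist")
```

```text
5.325 [ 0.46918348 -0.19030113  0.15157351] [0.00116035 0.85742363 0.51460693 0.0017566 ] [-0.     0.001 -0.001  0.006 -0.006 -0.005  0.004]
([0.0038, -0.0018, -0.001], [3.0, -0.2, 129.6])
5.375 [ 0.46900962 -0.19021341  0.15140721] [0.00104725 0.85743615 0.51458632 0.0017541 ] [ 0.002  0.004 -0.001  0.007 -0.005 -0.004  0.007]
([0.0036, -0.0019, -0.0011], [2.9, -0.0, 129.4])
5.425 [ 0.46877252 -0.19013998  0.15112099] [0.00089445 0.85744078 0.51457947 0.00157699] [ 0.003  0.008 -0.003  0.009 -0.003 -0.003  0.004]
([0.0032, -0.0018, -0.0011], [3.0, 0.3, 129.1])
5.475 [ 0.46854738 -0.19008979  0.15080788] [7.33907937e-04 8.57450097e-01 5.14564840e-01 1.34802311e-03] [ 0.002  0.009 -0.003  0.007 -0.004 -0.002  0.003]
([0.0026, -0.0016, -0.0011], [3.1, 0.6, 128.8])
```

```bash
cat >> h.py <<'E'
import json,os
class C: # commanded pose tracker
    def __init__(s):
        s.p,s.R=np.array([.27,.619,.231]),R.from_matrix(np.c_[[-np.sin(a:=np.radians(-23.54)+np.pi/2)*-1*-1*-1,0,0],[0,0,0],[0,0,0]]) if 0 else None
def cmd(moves):
    a=np.radians(66.46); y=np.array([np.cos(a),np.sin(a),0]); z=np.array([0,0,-1.])
    p=np.array([.27,.619,.231]); Rr=R.from_matrix(np.c_[np.cross(y,z),y,z])
    for m in moves: p=p+Rr.apply(np.array(m[3:6])/1e3); Rr=Rr*R.from_rotvec(m[:3])
    return p,Rr
M=[[0,0,.74,-365,-245,-48],[0,0,0,-44,50,130],[0,0,.91,-330,-280,-130],[0,0,0,6,18,130]]
E
sed -i '/^class C/,/^        s.p/d' h.py
python3 - <<'E'
from h import *
for i in range(1,5):
    p,r=cmd(M[:i]); y=r.as_matrix()[:,1]; print(np.round(p,4),np.degrees(np.arctan2(y[1],y[0])))
for i in range(6):
    o=bot.get_obs(); print(round(o["t"],3),np.round(o["eef_pos"],4)); bot.read_camera("wrist")
E
```

```text
[0.5068 0.2486 0.279 ] 24.06112316031908
[0.5704 0.2288 0.149 ] 24.06112316031908
[ 0.4492 -0.1867  0.279 ] -28.078036196585835
[ 0.4679 -0.1898  0.149 ] -28.078036196585835
5.525 [ 0.4683 -0.19    0.1505]
5.575 [ 0.468  -0.19    0.1502]
5.625 [ 0.4679 -0.1899  0.1499]
5.675 [ 0.4677 -0.19    0.1497]
5.725 [ 0.4676 -0.19    0.1495]
5.775 [ 0.4676 -0.19    0.1494]
```

jog_arm(motion=[[0,0,0,3.4,1.6,50,85],[0,0,0,3.4,1.6,90,85],[0,0,0,3.4,1.6,115,85],[0,0,0,3.4,1.6,127,85],[0,0,0,3.4,1.6,127,85],[0,0,0,3.4,1.6,127,50],[0,0,0,3.4,1.6,127,30]], grip_force=20)

```text
t: 6.7
eef_pos: [0.4713, -0.1879, 0.0232]
tool_rot: [0.001, 0.857, 0.515, 0.001]
contact_force: [0.1, -0.2, 0.4]
gripper_width: 0.598
grasp_force: 0.0
```

Run:
```python
from h import *
o,p,T=wl(["tool_mid"],"w4.png"); print(o["t"],o["eef_pos"],o["contact_force"],o["gripper_width"])
```

```text
6.7 [ 0.4712749  -0.18785445  0.02320569] [ 0.09563139 -0.22615996  0.35306114] 0.5982451109022866
```

View pics/w4.png

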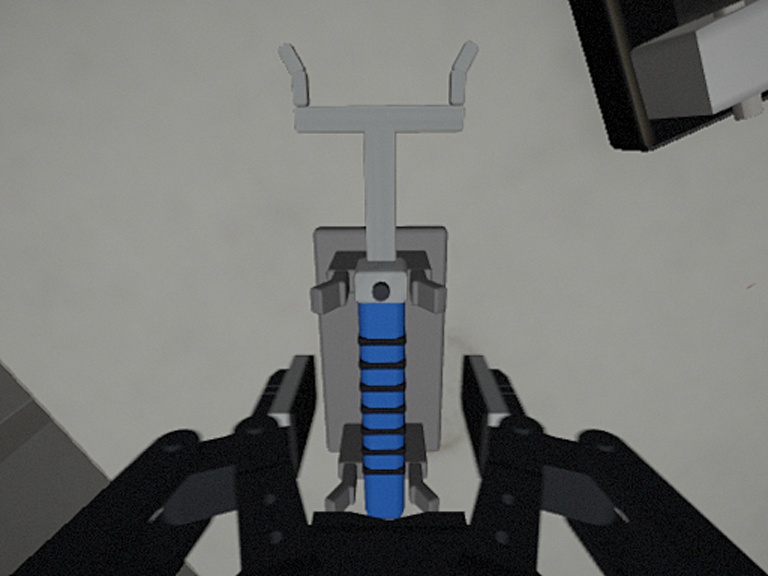

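The fingers straddle the handle about 2 mm off centre: pad faces at columns 315 and 465, handle centre at 382. I'll shift −1.8 mm in tool y and close.

jog_arm(motion=[[0,0,0,0,-1.8,0,30],[0,0,0,0,-1.8,0,30],[0,0,0,0,-1.8,0,12],[0,0,0,0,-1.8,0,8],[0,0,0,0,-1.8,0,8],[0,0,0,0,-1.8,0,8],[0,0,0,0,-1.8,0,8]], grip_force=80)

```text
t: 7.68
eef_pos: [0.469, -0.1869, 0.0225]
tool_rot: [-0.0, 0.858, 0.514, 0.0]
contact_force: [-1.0, 1.5, 4.6]
gripper_width: 0.147
grasp_force: 78.1
```

```bash
cat >> h.py <<'E'
M+=[[0,0,0,3.4,1.6,127],[0,0,0,0,-1.8,0]]
def cgoto(pos,yyaw,moves=None):
    p,Rc=cmd(moves or M); a=np.radians(yyaw); y=np.array([np.cos(a),np.sin(a),0]); z=np.array([0,0,-1.])
    Rt=R.from_matrix(np.c_[np.cross(y,z),y,z]); return np.round((Rc.inv()*Rt).as_rotvec(),4).tolist(),np.round(Rc.inv().apply(np.array(pos)-p)*1e3,2).tolist()
E
python3 - <<'E'
from h import *
print(cmd(M)[0]); print(cgoto([.4058,.2547,.18],-99.5,M+[[0,0,0,0,0,-160]]))
E
```

```text
[ 0.46937266 -0.18674987  0.022     ]
([0.0, 0.0, 1.2465], [359.57, -263.87, 2.0])
```

jog_arm(motion=[[0,0,0,0,0,-10,8],[0,0,0,0,0,-40,8],[0,0,0,0,0,-90,8],[0,0,0,0,0,-140,8],[0,0,0,0,0,-160,8],[0,0,0,0,0,-160,8]])

```text
t: 8.43
eef_pos: [0.4698, -0.187, 0.1837]
tool_rot: [0.001, 0.857, 0.515, 0.001]
contact_force: [-0.3, 0.4, -1.7]
gripper_width: 0.151
grasp_force: 78.2
```

jog_arm(motion=[[0,0,0.18,40,-29,0,8],[0,0,0.36,80,-59,0,8],[0,0,0.53,130,-95,2,8],[0,0,0.71,180,-132,2,8],[0,0,0.89,230,-169,2,8],[0,0,1.07,280,-206,2,8],[0,0,1.246,330,-243,2,8],[0,0,1.246,359.6,-263.9,2,8],[0,0,1.246,359.6,-263.9,2,8],[0,0,1.246,359.6,-263.9,2,8]])

```text
t: 9.68
eef_pos: [0.4044, 0.2552, 0.1792]
tool_rot: [0.001, 0.997, -0.081, -0.0]
contact_force: [1.1, -1.5, -0.8]
gripper_width: 0.149
grasp_force: 78.3
```

```bash
cat >> h.py <<'E'
M+=[[0,0,0,0,0,-160],[0,0,1.246,359.6,-263.9,2]]
E
python3 - <<'E'
from h import *
o=bot.get_obs(); print(o["q"],cmd(M)[0],o["eef_pos"])
print(cgoto([.4058,.2547,.0265],-99.3))
o,p,T=wl(["pin_axis","clip_bore"])
np.savez("w5.npz",px=p["pixels"],K=p["camera_matrix"],T=T)
E
```

```text
[-1.44747231  0.30333635  0.90868216  2.10797541 -0.31135187  0.86994625
 -2.08878676] [0.405786   0.25473864 0.18      ] [0.40443463 0.25524708 0.17921017]
([0.0, 0.0, -0.0029], [0.02, 0.04, 153.5])
clip_bore [258.7  11.4] 0.77 [0.5482 0.2305 0.039 ]
```

jog_arm(motion=[[0,0,0,0,0,50,8],[0,0,0,0,0,100,8],[0,0,0,0,0,135,8],[0,0,0,0,0,150,8],[0,0,0,0,0,153.5,8],[0,0,0,0,0,153.5,8],[0,0,0,0,0,153.5,8],[0,0,0,0,0,153.5,8]])

```text
t: 10.82
eef_pos: [0.4057, 0.2551, 0.0275]
tool_rot: [-0.001, 0.997, -0.082, 0.0]
contact_force: [-0.1, -0.9, -1.2]
gripper_width: 0.148
grasp_force: 78.4
```

```bash
cat >> h.py <<'E'
M+=[[0,0,0,0,0,153.5]]
E
python3 - <<'E'
from h import *
o,p,T=wl(["pin_axis","clip_bore"],"w6.png"); print(o["t"],o["eef_pos"],o["contact_force"],cmd(M)[0])
np.savez("w6.npz",px=p["pixels"],K=p["camera_matrix"],T=T)
E
```

```text
clip_bore [259.2 263.2] 0.29 [0.4029 0.2545 0.039 ]
10.825 [0.4056759  0.25513619 0.02752917] [-0.10422323 -0.88245157 -1.23205773] [0.405786   0.25473864 0.0265    ]
```

View pics/w6.png

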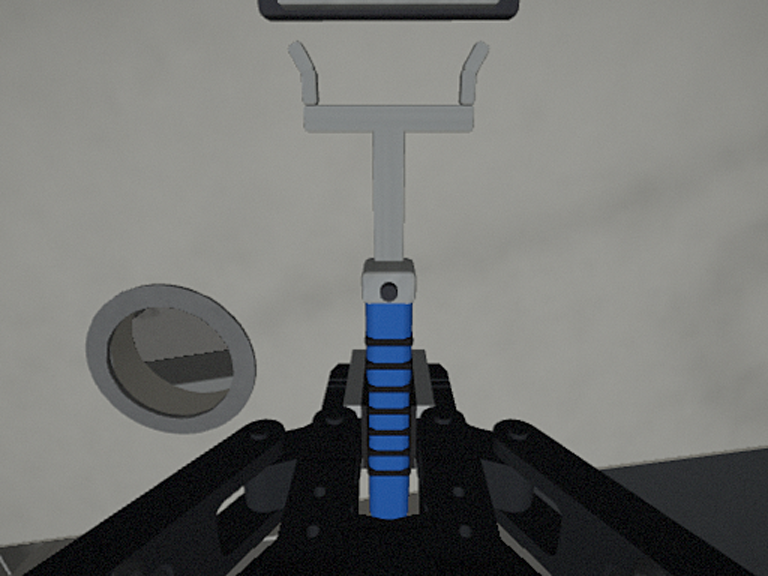

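The fork is held straight (bridge at columns 303–473, row 104), and something rimmed lies ahead at row 0–18, columns 258–520. I'll check that numerically.

Run:
```python
from h import *
d=np.load("w6.npz"); px=d["px"]; p=dict(camera_matrix=d["K"]); T=d["T"]
g=cv2.cvtColor(px,cv2.COLOR_RGB2GRAY)
for r in (0,3,6,9,12): print(r,g[r,165:355:5])
print("col",g[:16,230],g[:16,290])
for z in (.0,.012,.035): print(z,[np.round(atz(p,[c,r],z,T)[:2],4).tolist() for c,r in((173,6),(346,6),(259,0))])
print("fork",[np.round(atz(p,[c/1.5,r/1.5],.037,T)[:2],4).tolist() for c,r in((303,105),(473,105),(388,105))])
u=np.array([np.cos(a:=np.radians(-9.25)),np.sin(a)]);P=np.array([.5853,.2247]); v=np.array([-u[1],u[0]])
for s,w,z in((-66,0,.035),(-66,30,.035),(-66,-30,.035),(-66,42,.01),(-66,-42,.01)): print(s,w,z,proj(p,[*(P+u*s/1e3+v*w/1e3),z],T))
d=np.load("w5.npz");px=d["px"];T=d["T"];g=cv2.cvtColor(px,cv2.COLOR_RGB2GRAY)
print("w5 expected",[np.round(proj(p,[*(P+u*s/1e3+v*w/1e3),z],T)).tolist() for s,w,z in((-66,30,.035),(-66,-30,.035),(-53,0,.043))])
for r in (5,20,30,36,42): print(r,g[r,165:355:5])
```

```text
0 [142 151  49  48 134 136 133 133 133 132 131 132 137 136 136 132 136 134
 134 137 131 135 129 131 130 129 136 130 134 134 133 133 131 132  47  47
  39 143]
3 [144 150  49  52  46  70  70  65  67  67  66  61  69  65  62  60  62  67
  64  58  61  61  59  60  56  56  59  59  56  55  58  55  56  47  47  44
  26 142]
6 [145 145  50  50  52  59  58  52  52  47  57  55  51  53  51  52  51  52
  51  57  51  50  52  45  47  49  49  49  44  48  46  51  46  48  48  46
  66 143]
9 [144 147  34  50  48  41  46  48  47  48  46  35  43  45  45  42  42  42
  39  37  40  40  42  36  37  37  30  39  38  35  37  34  39  33  37  34
 146 146]
12 [147 143 155  13  11   9   1  16   9  14  15  11  15   4   4  12  15   7
   7  17  10  14   9   1   7   5  10  10   8   6   7   5  10   8   0  79
 148 145]
col [136 133 111  65  58  56  53  50  52  45  34  21   4  68 135 152] [129 125  98  56  62  57  49  48  50  37  26  13   5  68 138 153]
0.0 [[0.535, 0.2771], [0.5205, 0.19], [0.5305, 0.2334]]
0.012 [[0.5318, 0.2745], [0.5183, 0.1935], [0.5275, 0.2339]]
0.035 [[0.5256, 0.2696], [0.514, 0.2003], [0.5219, 0.234
[... 417 characters left out ...]
49 150 149 149  61  58 161 162 161 160 162 162 161 160
 162 162]
20 [159 157 161 162 162 162 161 163 164 165 108 136 148 153 152 111  57  49
  51  49  51  59 150 152 150 152 146  53 171 165 163 165 163 163 165 164
 165 162]
30 [162 162 163 162 163 163 146 151 166 166 132  57 122 154 153  50  60  57
  64  60  60  59  45 152 154 152  55  57 166 164 142 146 124 164 164 164
 164 165]
36 [161 161 163 164 163 165 147 149  95 166 147  62 105 154 153 148 161 152
 152 157 153 151 150 152 153 153  55  60 167 167 150 149 158 166 167 166
 164 166]
42 [159 162 164 165 162 164 166 148 151 166 161  64  88 154 154 148 159 155
 155 156 151 152 153 152 151 152  59  54 167 116 148 144 165 166 166 167
 165 166]
```

The aluminium top is centred on the fork (columns 183–333 against 258.7), and the clip is centred to within 1 mm. The bridge is about 90 mm before the pin. I'll advance.

jog_arm(motion=[[0,0,0,5,0,0,8],[0,0,0,10,0,0,8],[0,0,0,15,0,0,8],[0,0,0,20,0,0,8],[0,0,0,24,0,0,8],[0,0,0,27,0,0,8],[0,0,0,30,0,0,8],[0,0,0,30,0,0,8]])

```text
t: 11.98
eef_pos: [0.4352, 0.2496, 0.0268]
tool_rot: [-0.0, 0.997, -0.083, 0.0]
contact_force: [-0.0, 0.3, -1.7]
gripper_width: 0.148
grasp_force: 78.4
```

```bash
cat >> h.py <<'E'
M+=[[0,0,0,30,0,0]]
E
python3 - <<'E'
from h import *
o,p,T=wl(["pin_axis","clip_bore"],"w7.png"); print(o["t"],o["eef_pos"],o["contact_force"],cmd(M)[0])
np.savez("w7.npz",px=p["pixels"],K=p["camera_matrix"],T=T)
E
```

```text
11.975 [0.43515608 0.24960263 0.02680674] [-0.03565601  0.27864312 -1.69745874] [0.43537728 0.24980344 0.0265    ]
```

View pics/w7.png

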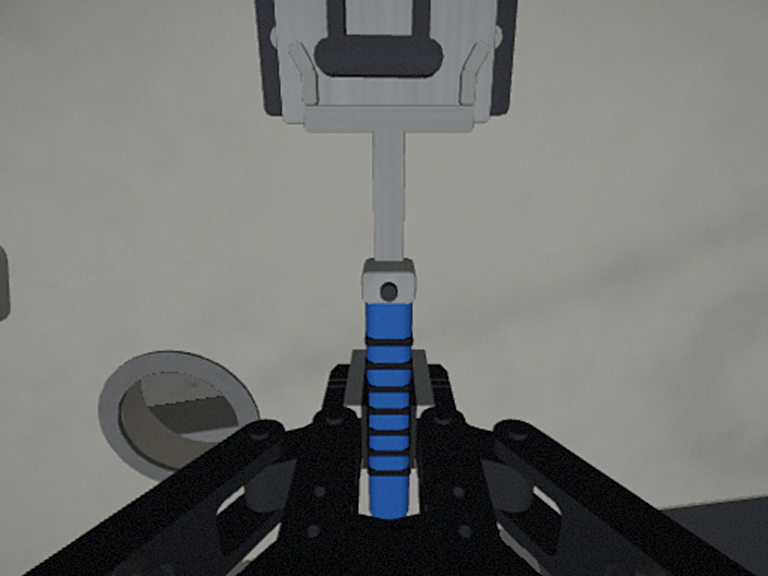

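The clip (columns 315–442) sits 2.7 mm left of the fork and clamp centre line (389), just inside the prongs and about 7 mm ahead of the bridge. I'll move in, use the left prong to nudge it to the centre line, and re-centre the fork.

jog_arm(motion=[[0,0,0,2,-0.6,0,8],[0,0,0,4,-0.6,0,8],[0,0,0,5,-0.6,0,8],[0,0,0,5,0.4,0,8],[0,0,0,5,1.3,0,8],[0,0,0,5,2.2,0,8],[0,0,0,5,2.2,0,8],[0,0,0,5,1,0,8],[0,0,0,5,0,0,8],[0,0,0,5,0,0,8]])

```text
t: 13.38
eef_pos: [0.4399, 0.249, 0.0268]
tool_rot: [-0.0, 0.997, -0.082, 0.0]
contact_force: [0.2, -0.7, -1.4]
gripper_width: 0.147
grasp_force: 78.4
```

```bash
cat >> h.py <<'E'
M+=[[0,0,0,5,0,0]]
def edges(g,r,a,b):
    l=g[r,a:b].astype(int); d=np.diff(cv2.GaussianBlur(l.astype(np.float32)[None],(3,1),0)[0]); return [(a+int(i),int(d[i])) for i in np.where(np.abs(d)>18)[0]]
E
python3 - <<'E'
from h import *
o,p,T=wl([]); print(o["t"],o["eef_pos"],o["contact_force"],cmd(M)[0])
np.savez("w8.npz",px=p["pixels"],K=p["camera_matrix"],T=T)
g=cv2.cvtColor(p["pixels"],cv2.COLOR_RGB2GRAY)
for r in (48,52,56,60,64): print(r,edges(g,r,170,350))
print("colL",g[40:75,240],"colR",g[40:75,280])
E
```

```text
13.375 [0.43989228 0.2490298  0.02679352] [ 0.18024481 -0.66452327 -1.43305001] [0.44030916 0.24898091 0.0265    ]
48 [(173, -40), (174, -42), (185, 20), (186, 43), (187, 23), (209, -18), (211, 23), (216, -37), (217, -32), (301, 35), (302, 34), (306, -18), (328, -35), (329, -27), (340, 28), (341, 50), (342, 26)]
52 [(173, -31), (174, -42), (175, -22), (186, 49), (187, 28), (209, -26), (211, 28), (212, 22), (215, -24), (216, -35), (217, -21), (300, 30), (301, 36), (305, -27), (307, 24), (308, 19), (327, -28), (328, -32), (340, 41), (341, 36)]
56 [(173, -19), (174, -40), (175, -33), (186, 42), (187, 30), (209, -30), (211, 31), (212, 25), (217, -35), (218, -35), (298, 33), (299, 34), (305, -27), (307, 24), (327, -38), (328, -36), (339, 20), (340, 55), (341, 32)]
60 [(174, -37), (175, -41), (186, 23), (187, 44), (188, 23), (209, -24), (211, 25), (212, 26), (220, -24), (221, -37), (222, -21), (294, 39), (295, 38), (305, -24), (307, 20), (327, -35), (328, -33), (339, 27), (340, 52), (341, 26)]
64 [(174, -32), (175, -42), (176, -19), (186, 21), (187, 49), (188, 24), (209, -18), (210, -20), (212, 26), (227, -22), (305, -22), (307, 21), (326, -23), (327, -35), (328, -20), (339, 44), (340, 39)]
colL [ 49  51  50  47  51  51  49  49  56  52  52  49  48  53  50  52  53  54
  48  47  50  52  31  40 104 148 138 139 141 129 108 135 134 130 129] colR [ 50  48  48  49  51  51  49  51  52  50  52  52  54  51  49  49  48  51
  51  51  43  26  58 122 144 136 138 138 136 130 105 137 132 130 131]
```

Clip now centred (216–301.5, centre 258.9, against fork 258.7). I'll push up to just before the jaws meet the pin.

jog_arm(motion=[[0,0,0,1.5,0,0,8],[0,0,0,3,0,0,8],[0,0,0,5,0,0,8],[0,0,0,8,-0.2,0,8],[0,0,0,11,-0.3,0,8],[0,0,0,14,-0.4,0,8],[0,0,0,17,-0.4,0,8],[0,0,0,20,-0.4,0,8],[0,0,0,22,-0.4,0,8],[0,0,0,22,-0.4,0,8]])

```text
t: 14.68
eef_pos: [0.4618, 0.2456, 0.0268]
tool_rot: [-0.0, 0.997, -0.083, 0.0]
contact_force: [-0.2, 0.2, -1.9]
gripper_width: 0.151
grasp_force: 78.4
```

```bash
cat >> h.py <<'E'
M+=[[0,0,0,22,-0.4,0]]
E
python3 - <<'E'
from h import *
o,p,T=wl(["pin_axis","clip_bore"]); print(o["t"],o["eef_pos"],o["contact_force"],cmd(M)[0])
save(p,"w9.png"); g=cv2.cvtColor(p["pixels"],cv2.COLOR_RGB2GRAY)
for r in (2,6,12,20,40,56,62): print(r,edges(g,r,165,355))
print("colL",g[50:80,240],"colR",g[50:80,280])
r=cv2.HoughCircles(cv2.GaussianBlur(g[:60],(3,3),0),cv2.HOUGH_GRADIENT,1,20,param1=40,param2=12,minRadius=25,maxRadius=40); print(r)
E
```

```text
14.675 [0.46183922 0.24557701 0.0268097 ] [-0.23192757  0.19529148 -1.88580456] [0.46207524 0.24575631 0.0265    ]
2 [(169, -36), (170, -39), (182, 31), (183, 33), (222, -33), (223, -36), (244, 20), (245, 51), (246, 28), (270, -24), (271, -42), (272, -21), (293, 39), (294, 32), (331, -36), (332, -33), (344, 27), (345, 39), (346, 19)]
6 [(169, -27), (170, -41), (171, -24), (182, 18), (183, 42), (184, 24), (223, -36), (224, -36), (244, 33), (245, 58), (246, 27), (270, -31), (271, -45), (272, -27), (292, 27), (293, 38), (294, 19), (331, -34), (332, -26), (344, 38), (345, 34)]
12 [(170, -41), (171, -40), (183, 46), (184, 27), (223, -31), (224, -36), (240, 24), (241, 29), (242, 25), (274, -23), (275, -19), (292, 31), (293, 32), (330, -34), (331, -30), (343, 22), (344, 46), (345, 24)]
20 [(171, -40), (172, -34), (183, 20), (184, 46), (185, 25), (223, -26), (224, -36), (225, -19), (236, 58), (237, 36), (279, -29), (280, -41), (292, 46), (293, 28), (330, -34), (331, -29), (342, 22), (343, 51), (344, 28)]
40 [(172, -32), (173, -42), (174, -18), (185, 44), (186, 29), (207, 18), (224, -39), (22
[... 170 characters left out ...]
3), (187, 35), (209, -30), (211, 31), (212, 25), (215, -31), (216, -34), (300, 34), (301, 32), (305, -27), (307, 24), (327, -34), (328, -33), (340, 46), (341, 36)]
62 [(174, -32), (175, -41), (176, -19), (186, 19), (187, 50), (188, 27), (209, -19), (210, -19), (212, 25), (216, -24), (217, -33), (218, -21), (298, 27), (299, 40), (300, 20), (305, -22), (307, 21), (327, -38), (328, -33), (339, 26), (340, 51), (341, 27)]
colL [ 48  55  52  49  51  51  51  53  55  49  52  49  51  50  52  47  51  47
  26  55 121 139 133 130 131 131 134 132 133 131] colR [ 50  55  52  48  53  51  53  52  52  53  51  54  51  56  53  51  51  46
  24  58 123 136 131 131 129 135 132 133 130 133]
[[[172.5  50.5  26.2]]]
```

The clip is square against the bridge. Slow push now.

jog_arm(motion=[[0,0,0,1,0,0,8],[0,0,0,2,0,0,8],[0,0,0,3,0,0,8],[0,0,0,4,0,0,8],[0,0,0,4.5,0,0,8],[0,0,0,5,0,0,8]])

```text
t: 15.58
eef_pos: [0.4664, 0.2448, 0.0267]
tool_rot: [-0.0, 0.997, -0.082, -0.0]
contact_force: [-0.6, 0.6, -1.7]
gripper_width: 0.146
grasp_force: 78.4
```

jog_arm(motion=[[0,0,0,0.5,0,0,8],[0,0,0,1,0,0,8]])

```text
t: 15.82
eef_pos: [0.4666, 0.2448, 0.0266]
tool_rot: [0.0, 0.997, -0.082, -0.001]
contact_force: [-5.4, 0.5, -0.8]
gripper_width: 0.147
grasp_force: 78.5
```

jog_arm(motion=[[0,0,0,0.5,0,0,8],[0,0,0,1,0,0,8]])

```text
t: 16.08
eef_pos: [0.4668, 0.2447, 0.0264]
tool_rot: [0.0, 0.997, -0.082, -0.002]
contact_force: [-6.8, 1.2, 0.3]
gripper_width: 0.142
grasp_force: 78.6
```

jog_arm(motion=[[0,0,0,0.5,0,0,8],[0,0,0,1,0,0,8]])

```text
t: 16.32
eef_pos: [0.4669, 0.2446, 0.0262]
tool_rot: [0.0, 0.997, -0.082, -0.002]
contact_force: [-8.6, 1.3, 0.6]
gripper_width: 0.146
grasp_force: 78.6
```

jog_arm(motion=[[0,0,0,0.5,0,0,8],[0,0,0,1,0,0,8]])

```text
t: 16.58
eef_pos: [0.4674, 0.2444, 0.026]
tool_rot: [0.0, 0.997, -0.082, -0.003]
contact_force: [-9.7, 1.7, 0.4]
gripper_width: 0.15
grasp_force: 78.7
```

Vertical force is rising, so the blade is probably nearing the flat top. I'll lift 1 mm and continue.

jog_arm(motion=[[0,0,0,0.3,0,-0.5,8],[0,0,0,0.6,0,-1,8]])

```text
t: 16.82
eef_pos: [0.4676, 0.2443, 0.0268]
tool_rot: [0.001, 0.997, -0.082, -0.003]
contact_force: [-7.6, 1.7, -1.7]
gripper_width: 0.143
grasp_force: 78.4
```

jog_arm(motion=[[0,0,0,0.5,0,0,8],[0,0,0,1,0,0,8]])

```text
t: 17.08
eef_pos: [0.4688, 0.2441, 0.0268]
tool_rot: [0.001, 0.997, -0.082, -0.003]
contact_force: [-7.7, 2.3, -2.8]
gripper_width: 0.145
grasp_force: 78.4
```

jog_arm(motion=[[0,0,0,0.4,0,0,8],[0,0,0,0.8,0,0,8]])

```text
t: 17.32
eef_pos: [0.4706, 0.2439, 0.0271]
tool_rot: [0.0, 0.997, -0.082, -0.002]
contact_force: [-5.4, 0.3, -1.7]
gripper_width: 0.15
grasp_force: 78.4
```

jog_arm(motion=[[0,0,0,0.4,0,0,8],[0,0,0,0.8,0,0,8]])

```text
t: 17.58
eef_pos: [0.4749, 0.2435, 0.0281]
tool_rot: [-0.0, 0.997, -0.083, 0.001]
contact_force: [-0.1, -0.6, -1.8]
gripper_width: 0.151
grasp_force: 78.3
```

It snapped: the force is gone. Now advance to contact and bed it.

jog_arm(motion=[[0,0,0,0.7,0,0,8],[0,0,0,1.4,0,0,8],[0,0,0,2.1,0,0,8],[0,0,0,2.8,0,0,8],[0,0,0,3,0,0,8]])

```text
t: 18.2
eef_pos: [0.4767, 0.2431, 0.0278]
tool_rot: [-0.0, 0.997, -0.083, 0.0]
contact_force: [0.5, 0.3, -1.4]
gripper_width: 0.145
grasp_force: 78.3
```

jog_arm(motion=[[0,0,0,0.5,0,0,8],[0,0,0,1,0,0,8]])

```text
t: 18.45
eef_pos: [0.4776, 0.243, 0.0278]
tool_rot: [0.0, 0.997, -0.082, -0.0]
contact_force: [-0.6, -0.5, -2.1]
gripper_width: 0.146
grasp_force: 78.3
```

jog_arm(motion=[[0,0,0,0.5,0,0,8],[0,0,0,1,0,0,8]])

```text
t: 18.7
eef_pos: [0.4787, 0.2428, 0.0278]
tool_rot: [-0.0, 0.997, -0.083, 0.0]
contact_force: [0.4, 0.9, -2.0]
gripper_width: 0.149
grasp_force: 78.3
```

jog_arm(motion=[[0,0,0,0.5,0,0,8],[0,0,0,1,0,0,8]])

```text
t: 18.95
eef_pos: [0.4795, 0.2426, 0.0278]
tool_rot: [-0.0, 0.997, -0.083, -0.0]
contact_force: [-0.3, 0.3, -2.1]
gripper_width: 0.151
grasp_force: 78.4
```

jog_arm(motion=[[0,0,0,0.5,0,0,8],[0,0,0,1,0,0,8]])

```text
t: 19.2
eef_pos: [0.4796, 0.2426, 0.0276]
tool_rot: [0.0, 0.997, -0.082, -0.001]
contact_force: [-3.6, 1.8, -0.1]
gripper_width: 0.148
grasp_force: 78.5
```

jog_arm(motion=[[0,0,0,0.5,0,0,8],[0,0,0,1,0,0,8]])

```text
t: 19.45
eef_pos: [0.4797, 0.2425, 0.0273]
tool_rot: [0.0, 0.997, -0.082, -0.002]
contact_force: [-7.0, 1.3, 0.3]
gripper_width: 0.151
grasp_force: 78.6
```

jog_arm(motion=[[0,0,0,0.5,0,0,8],[0,0,0,1,0,0,8],[0,0,0,1,0,0,8]])

```text
t: 19.82
eef_pos: [0.4797, 0.2425, 0.0271]
tool_rot: [0.0, 0.997, -0.082, -0.003]
contact_force: [-8.0, 1.4, 0.6]
gripper_width: 0.146
grasp_force: 78.6
```

jog_arm(motion=[[0,0,0,0.6,0,0,8],[0,0,0,0.6,0,0,8]])

```text
t: 20.08
eef_pos: [0.4797, 0.2424, 0.0269]
tool_rot: [0.0, 0.997, -0.082, -0.003]
contact_force: [-9.8, 2.0, 1.2]
gripper_width: 0.149
grasp_force: 78.7
```

jog_arm(motion=[[0,0,0,0.2,0,0,8],[0,0,0,0.2,0,0,8],[0,0,0,0.2,0,0,8],[0,0,0,0.2,0,0,8]])

```text
t: 20.58
eef_pos: [0.4797, 0.2424, 0.0269]
tool_rot: [0.0, 0.997, -0.082, -0.003]
contact_force: [-9.5, 2.3, 1.3]
gripper_width: 0.147
grasp_force: 78.7
```

jog_arm(motion=[[0,0,0,0.1,0,0,8],[0,0,0,0.1,0,0,8],[0,0,0,0.1,0,0,8],[0,0,0,0.1,0,0,8]])

```text
t: 21.08
eef_pos: [0.4797, 0.2424, 0.0269]
tool_rot: [0.0, 0.997, -0.082, -0.003]
contact_force: [-10.1, 1.4, 0.5]
gripper_width: 0.149
grasp_force: 78.7
```

jog_arm(motion=[[0,0,0,-2,0,0,8],[0,0,0,-4,0,0,8],[0,0,0,-7,0,0,8],[0,0,0,-12,0,0,8],[0,0,0,-20,0,0,8],[0,0,0,-30,0,0,8],[0,0,0,-40,0,0,8],[0,0,0,-40,0,0,8],[0,0,0,-40,0,0,8]])

```text
t: 22.2
eef_pos: [0.4442, 0.2487, 0.0279]
tool_rot: [-0.0, 0.997, -0.082, 0.0]
contact_force: [0.2, 0.6, -2.1]
gripper_width: 0.147
grasp_force: 78.4
```

```bash
cat >> h.py <<'E'
M+=[[0,0,0,21.9,0,-1],[0,0,0,-40,0,0]]
E
python3 - <<'E'
from h import *
o,p,T=wl(["pin_axis","clip_bore"]); print(o["t"],o["eef_pos"],o["contact_force"],cmd(M)[0])
g=cv2.cvtColor(p["pixels"],cv2.COLOR_RGB2GRAY); print(g[0:75:1,259]); print(edges(g,3,170,350)); print(edges(g,10,170,350))
for n in("side","top"):
    p=bot.read_camera(n)
    for k in("clip_bore","pin_axis","clip"):
        for r in bot.tip_of(k,p)[:3]: print(n,k,np.round(r["xy"],1),round(r["score"],2),np.round(atz(p,r["xy"],Z[k]),4))
E
```

```text
22.2 [0.44422579 0.24871894 0.02794532] [ 0.21012104  0.56480815 -2.11551903] [0.44422183 0.24873388 0.0275    ]
[135 138 136 138 136 134 138 137 134 137 137 135 134 139 137 136 138 136
 137 139 134 138 137 139 139 139 138 138 136 137 139 140 139 140 140 140
 141 140 138 138 139 140 140 139 137 137 139 139 138 140 138 139 140 140
 138 139 141 141 141 142 139 141 142 140 140 141 140 141 142 134 106 134
 129 130 131]
[(170, -21), (171, -38), (172, -20), (183, 22), (184, 47), (185, 24), (331, -35), (332, -31), (344, 35), (345, 40)]
[(171, -35), (172, -39), (184, 34), (185, 34), (330, -25), (331, -33), (343, 26), (344, 45), (345, 24)]
side clip_bore [263.  186.1] 0.37 [0.5809 0.2168 0.039 ]
side pin_axis [280.5 160.3] 0.68 [0.6711 0.389  0.039 ]
side pin_axis [259.9 183.3] 0.61 [0.5724 0.2354 0.039 ]
side pin_axis [236.2 270.7] 0.43 [ 0.4583 -0.1771  0.039 ]
side clip [261.8 181.6] 0.41 [0.5813 0.2519 0.035 ]
top clip_bore [196.2 180.7] 0.58 [0.5853 0.2239 0.039 ]
top pin_axis [196.3 181.9] 0.84 [0.5819 0.2236 0.039 ]
top pin_axis [134.4 160.1] 0.58 [0.6459 0.398  0.039 ]
top clip [195.8 179.8] 0.56 [0.5887 0.2256 0.035 ]
```

Clip is home: the top view puts its bore at (0.585, 0.224), which is the pin. Now I'll return the tool.

Run:
```python
from h import *
print(cgoto([.46937,-.18675,.18],-28.08,M+[[0,0,0,-15,0,-155]]))
```

```text
([0.0, 0.0, -1.246], [111.45, 425.41, 2.5])
```

jog_arm(motion=[[0,0,0,-10,0,0,8],[0,0,0,-15,0,-20,8],[0,0,0,-15,0,-60,8],[0,0,0,-15,0,-110,8],[0,0,0,-15,0,-155,8],[0,0,0,-15,0,-155,8]])

```text
t: 23.5
eef_pos: [0.4302, 0.2523, 0.1853]
tool_rot: [-0.003, 0.997, -0.082, 0.001]
contact_force: [0.2, -0.3, -1.3]
gripper_width: 0.141
grasp_force: 78.5
```

jog_arm(motion=[[0,0,-0.17,10,40,0,8],[0,0,-0.35,22,85,0,8],[0,0,-0.53,35,135,0,8],[0,0,-0.71,50,190,0,8],[0,0,-0.89,65,250,2,8],[0,0,-1.07,82,310,2.5,8],[0,0,-1.246,97,370,2.5,8],[0,0,-1.246,111.4,425.4,2.5,8],[0,0,-1.246,111.4,425.4,2.5,8],[0,0,-1.246,111.4,425.4,2.5,8]])

```text
t: 24.75
eef_pos: [0.4677, -0.189, 0.1791]
tool_rot: [-0.0, 0.859, 0.512, -0.001]
contact_force: [-1.1, 0.3, -1.4]
gripper_width: 0.146
grasp_force: 78.4
```

jog_arm(motion=[[0,0,0,0,0,40,8],[0,0,0,0,0,80,8],[0,0,0,0,0,115,8],[0,0,0,0,0,130,8],[0,0,0,0,0,130,8],[0,0,0,0,0,130,8],[0,0,0,0,0,130,8]])

```text
t: 25.62
eef_pos: [0.47, -0.187, 0.0514]
tool_rot: [0.001, 0.857, 0.515, 0.001]
contact_force: [0.8, 0.7, -1.6]
gripper_width: 0.148
grasp_force: 78.5
```

```bash
cat >> h.py <<'E'
M+=[[0,0,0,-15,0,-155],[0,0,-1.246,111.4,425.4,2.5],[0,0,0,0,0,130]]
E
python3 - <<'E'
from h import *
print(cgoto([.46937,-.18675,.022],-28.08))
d4=cv2.imread("pics/w4.png")
o,p,T=wl(["cradle_seat","tool_mid"]); print(o["t"],o["eef_pos"],o["contact_force"],cmd(M)[0])
g=cv2.cvtColor(p["pixels"],cv2.COLOR_RGB2GRAY)
for r in (165,180,190,200,290,310): print(r,edges(g,r,190,330))
E
```

```text
([0.0, 0.0, 0.0], [0.0, 0.05, 28.0])
tool_mid [258.6 261.3] 0.7 [ 0.4624 -0.203   0.04  ]
25.625 [ 0.46995567 -0.18698598  0.05138221] [ 0.8042456   0.74714779 -1.62830396] [ 0.46932734 -0.1867289   0.05      ]
165 [(218, -28), (219, -19), (227, -21), (248, 38), (249, 24), (267, -28), (268, -25), (285, 19), (294, 31), (295, 19)]
180 [(218, -28), (219, -24), (234, 21), (237, -22), (239, 20), (293, 37), (294, 27)]
190 [(219, -27), (220, -21), (252, -28), (253, -49), (254, -31), (262, 22), (263, 54), (264, 34), (275, -19), (293, 34), (294, 24)]
200 [(220, -26), (255, -19), (260, 26), (261, 25), (293, 24)]
290 []
310 [(239, 21), (240, 19), (270, -19), (277, -23)]
```

jog_arm(motion=[[0,0,0,0,0,8,8],[0,0,0,0,0,15,8],[0,0,0,0,0,20,8],[0,0,0,0,0,24,8],[0,0,0,0,0,26.5,8],[0,0,0,0,0,26.5,8],[0,0,0,0,0,26.5,8]])

```text
t: 26.65
eef_pos: [0.4692, -0.1869, 0.0239]
tool_rot: [0.0, 0.858, 0.514, 0.0]
contact_force: [-0.3, -0.5, -1.0]
gripper_width: 0.146
grasp_force: 78.5
```

jog_arm(motion=[[0,0,0,0,0,0.7,8],[0,0,0,0,0,1.4,8],[0,0,0,0,0,1.6,8],[0,0,0,0,0,1.6,8]])

```text
t: 27.15
eef_pos: [0.4692, -0.1869, 0.0225]
tool_rot: [-0.0, 0.858, 0.514, 0.0]
contact_force: [-1.2, 0.7, 4.9]
gripper_width: 0.148
grasp_force: 79.5
```

jog_arm(motion=[[0,0,0,0,0,-0.6,14],[0,0,0,0,0,-0.6,25],[0,0,0,0,0,-0.6,50],[0,0,0,0,0,-0.6,50],[0,0,0,0,0,-0.6,50],[0,0,0,0,0,-15,50],[0,0,0,0,0,-40,50],[0,0,0,0,0,-80,50],[0,0,0,0,0,-128,50],[0,0,0,0,0,-128,50]])

```text
t: 28.4
eef_pos: [0.4713, -0.1879, 0.1541]
tool_rot: [0.002, 0.858, 0.514, 0.003]
contact_force: [-0.2, 0.7, 0.3]
gripper_width: 0.584
grasp_force: 0.0
```

Run:
```python
from h import *
o,p,T=wl(["tool_mid","cradle_seat"]); print(o["t"],o["eef_pos"],o["contact_force"],o["gripper_width"])
h=p["pixels"]; m=cv2.inRange(cv2.cvtColor(h,cv2.COLOR_RGB2HSV),(105,110,40),(130,255,255)); m=cv2.morphologyEx(m,cv2.MORPH_CLOSE,np.ones((9,9)))
cn=max(cv2.findContours(m,0,2)[0],key=cv2.contourArea); b=cv2.boxPoints(cv2.minAreaRect(cn)); print(np.round([atz(p,q,.048,T)[:2] for q in b],4).tolist())
for n in ("top","side"):
    p=bot.read_camera(n)
    for k in("tool_mid","clip_bore","pin_axis"):
        for r in bot.tip_of(k,p)[:2]: print(n,k,np.round(r["xy"],1),round(r["score"],2),np.round(atz(p,r["xy"],Z[k]),4))
```

```text
28.4 [ 0.4713117  -0.18792098  0.15405248] [-0.15430992  0.67209495  0.25003051] 0.5836671447819823
[[0.4807, -0.1522], [0.4921, -0.1583], [0.4545, -0.2294], [0.4419, -0.2226]]
top tool_mid [347.4 221.2] 0.61 [ 0.4681 -0.191   0.04  ]
top clip_bore [196.9 182. ] 0.39 [0.5816 0.2219 0.039 ]
top pin_axis [134.6 159.1] 0.82 [0.6488 0.3976 0.039 ]
top pin_axis [193.6 182.5] 0.55 [0.5802 0.2311 0.039 ]
side tool_mid [241.8 269.8] 0.7 [ 0.4732 -0.1763  0.04  ]
side clip_bore [266.  184.9] 0.55 [0.5923 0.2234 0.039 ]
side pin_axis [260.3 182.7] 0.79 [0.5743 0.2391 0.039 ]
side pin_axis [274.6 160.7] 0.65 [0.648  0.3879 0.039 ]
```

The tool is back within 1–2 mm of where it was found, and the clip is home on the pin. Handing in.

```bash
python3 -c "
from station import bot
print(bot.hand_in())"
```

```text
the job is handed in; nothing more can be done
None
```

I handed the job in at about 28 s. The clip snapped home on the pin and was bedded at about 10 N for 1 s, and the highest push I read was about 10 N. The tool is back in its cradle, within 2 mm of where it was, and released.

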